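# Restock the mill caddy and lift it off the hob

## Robot

A 6-joint arm with a two-finger parallel gripper is mounted at the origin on a cart in front of the work surface, level with it; the furniture and walls round the work are solid. World frame = base frame: x ahead of the robot, y to its left, z up, the work surface at z = 0. Lengths are in m, angles in degrees, forces in N, time in s.
With the tool pointing down it reaches from about 0.35 to 0.875 m from the base axis. Payload 4.2 kg.
Tool frame: the origin (TCP) lies at the very end of the fingers, on their centre line; the grasp point (between the pads) lies 19 mm behind it (tcp_to_grasp is the z of the grasp point in the tool frame, in m); z points along the fingers, y is the direction in which the jaws open and shut (so a half turn about z gives the same grasp; the last joint's range is limited). The gripper opens to 87 mm and grips with 3 to 60 N. Pads are 19 mm wide; open, the fingers measure 117 mm over their backs; the gripper's body (75 mm by 190 mm) begins 51 mm behind the grasp point.
Start: joints at [-50.214, 22.042, 0.453, 0, -68.411, -14.817], TCP at [0.264, -0.567, 0.223] pointing down, gripper open.
Joint ranges: [-179.83, 179.83], [-69.29, 118.12], [-61.27, 80.66], [-181.25, 117.63], [-171.15, -9.14], [-177.46, 177.46]. Speed limits (degrees/s): [159.86, 159.86, 180, 180, 180, 180].

## Interface

Orientations are given as a 3x3 rotation matrix whose columns are the frame's x, y, z axes.
In Python, from station import sense, capture, camera_params, finish_job, tcp_to_grasp gives the robot as it stands.
- The arm moves only by the shell command python3 -m inch 'ROWS'. ROWS is JSON, a list of rows, each an object of numbers: "jaw": the closure in counts, from 0 (fully open) to 255 (shut); "x", "y", "z": the shift along the world's x, y, z normalised to -1 to 1, where 1 is 0.06 m; "ax", "ay", "az": the turn, a rotation vector about the world's x, y, z normalised to -1 to 1, where 1 is 10 degrees. A call has 1 to 12 rows; each row shifts and turns the pose as measured when the row begins; what a row does not reach is not made up. A row lasts 1/8 s, in which the tool goes at most 62.5 mm and 10.7 degrees, less where a joint would pass 70% of its speed; a pose out of reach is approached as far as the arm can. A call with a number of a shift or a turn outside -1 to 1 is refused whole. A call with a gripper value outside its range is refused whole. The fingers move at their own pace and stop on an object; the grip force is fixed at half the most. Time passes only in rows, so rows that do not move let the fingers close. It gives the time, the measured TCP pose, the force and the opening at its end, in the units of the state.
- sense(): the state, without advancing time (a new reading comes with each control period).
- capture(name): name is "scene" or "top" or "wrist"; returns the picture (480x640x3 uint8, red, green, blue); there is no depth.
- camera_params(name): a dict with "vfov" (degrees; the focal length in pixels is half the picture's height over the tangent of half this angle, whatever the lens; pixels are square), "cx", "cy" (the principal point, pixels), "R" (3x3) and "t" (3): a world point X has camera coordinates R X + t. Camera axes: x right, y down, z forward; pixel columns grow to the right and rows downward; lengths in m; the calibration is good to about 2 mm. A picture is of the moment at which its call begins: read the wrist's pose just before it. camera_params takes no time and is no camera call; for the wrist camera it gives the pose at the moment of the call.
- finish_job(): hands the job in, once; it reports no verdict.
The state is a dict: "time_s": time; "joints": joint angles; "joint_velocities": joint speeds; "effort": joint torques, N m; "tcp_pos": TCP position; "ee_rot": TCP orientation; "wrist_force": force on the tool from outside, world axes, zero at the start; "moment": the same for the moment, N m; "gripper_width": opening from 0.0 (shut) to 1.0 (fully open).
Only numpy, scipy, OpenCV 4.12 (cv2) and the standard library are available. Lean on these libraries where they do the work, as an engineer would, in place of code of your own. Each camera call takes 0.05 s, during which the arm holds its last target.

## Task

The hob has to be wiped where the wooden caddy stands: put the pink mill upright into the caddy's empty bay without dropping it, let go of it, and then pick the caddy up smoothly by its handle with both mills in it. Finish holding it level and still in the air, its underside about ten centimetres above the hob and nothing else supporting it; the program ends while the robot is still holding it. Do not tip anything over or push the other things on the hob about.

Things in the scene. Friction and masses are not known exactly. Their poses are not given: they have to be found in the camera images.
- caddy: Open light-wood carrier, 80 (x) x 270 (y) x 162 mm high, about 0.32 kg, loose on the hob. Origin: centre of its underside; z up; y along its length. Floor 8 mm thick; walls 8 mm thick, tops 45 mm above the underside. A square bay at each end (64 mm by 64 mm inside, centres at y = +95 and -95 mm) and an open middle from whose centre the handle rises.
- caddy_grip (a point): Centre of the caddy's wooden handle grip, 147 mm above the caddy's underside. The grip is a bar 20 mm thick (caddy x) x 64 mm long (caddy y) x 30 mm high on two thin steel stems; its top is 162 mm above the underside. Axes as the caddy's.
- empty_bay (a point): Centre of the floor of the empty bay (caddy y = -95 mm), 8 mm above the caddy's underside. Axes as the caddy's.
- full_bay (a point): Centre of the floor of the bay that already holds the black mill (caddy y = +95 mm), 8 mm above the caddy's underside. Axes as the caddy's.
- pink_mill: Round glass mill with pink contents and a white cap, 50 mm in diameter, 124 mm tall, about 0.23 kg, standing on the hob on the right. Origin: centre of its underside, z up. Cap 49 mm in diameter from 88 to 124 mm; it does not turn.
- black_mill: The same mill with dark contents and a black cap, 50 mm in diameter, 124 mm tall, about 0.23 kg, standing in the full bay. Origin: centre of its underside, z up.
- fish_tin: Bystander: flat round tin with a red label and pale metal top, 86 mm in diameter, 40 mm tall, on the right part of the hob. Origin: centre of its underside.
- honey_jar: Bystander: glass jar with white lid, 64 mm in diameter, 97 mm tall, at the back of the hob. Origin: centre of its underside.
- kitchen_timer: Bystander: white wind-up timer, 68 mm in diameter, 58 mm tall, at the back of the hob. Origin: centre of its underside.
- mug: Bystander: cream mug with a handle, 78 x 116 x 101 mm, at the back of the hob. Origin: centre of its extents, on its underside.

How it is judged:
By the outcome, as a careful person would: the job done as asked, in the order asked, and still so for the second after the job is handed in, while the arm keeps its last pose, push and grip.
It also fails if it takes over 42 s, if anything falls off the work surface, if the arm or the gripper's body presses on something with over 40 N, if the wrist force passes 120 N, or if a joint passes its speed limit or range.

## Working session

There is one attempt and no reset: what is moved stays moved. The work goes in short steps, Python scripts to look and compute and a shell command to move; the robot and the scene stay as the last step left them, time stands still between calls to the robot, and variables do not carry over. Pictures are saved under pics/ and viewed, and the job is handed in when it is done.

```bash
ls; mkdir -p pics; python3 - <<'E'
from station import *
import cv2
s=sense();print(s)
print(tcp_to_grasp)
for n in("scene","top","wrist"):
    print(n,camera_params(n)); cv2.imwrite(f"pics/{n}0.png",capture(n)[:,:,::-1])
E
```

```text
pics
{'time_s': 0.0, 'joints': array([-5.02130881e+01,  2.20906016e+01,  3.82248710e-01, -2.83576451e-02,
       -6.84105929e+01, -1.48161265e+01]), 'joint_velocities': array([ 0.01530934, -0.01047659,  0.04368237,  0.05809363, -0.11802921,
       -0.03918261]), 'effort': array([-1.13210524e-03, -3.90657771e+01,  1.87399417e+01,  4.21999231e+00,
        1.08076181e-02, -2.02181845e-04]), 'tcp_pos': array([ 0.26361801, -0.56604392,  0.22147977]), 'ee_rot': array([[-9.06600183e-01, -4.21989524e-01, -9.74832924e-04],
       [-4.21990641e-01,  9.06598217e-01,  1.88972950e-03],
       [ 8.63357383e-05,  2.12459948e-03, -9.99997739e-01]]), 'wrist_force': array([-0.00828161, -0.2850713 , -0.7635108 ]), 'moment': array([-0.01101459,  0.00391205, -0.00187047]), 'gripper_width': 0.9976762212403125}
-0.0187
scene {'vfov': 45.864791778517045, 'cx': 324.59921267655704, 'cy': 247.36002518684631, 'R': array([[ 0.89681748,  0.44237475,  0.00479446],
       [ 0.35313304, -0.7092874 , -0.61008888],
       [-0.26648727,  0.54883145, -0.79231848]]), 't': array([-0.49702831, -0.10222857,  1.20487807])}
top {'vfov': 50.89331717312963, 'cx': 319.20750417918646, 'cy': 231.17043074855687, 'R': array([[ 0.00579297, -0.99987501,  0.01471057],
       [-0.98196432, -0.00846803, -0.18887661],
       [ 0.18897757, -0.0133511 , -0.98189064]]), 't': array([-0.00494569,  0.58069842,  0.93698735])}
wrist {'vfov': 69.53262613583766, 'cx': 318.2177487503047, 'cy': 240.42929607427047, 'R': array([[-0.42155738,  0.90679804,  0.00258698],
       [ 0.87148847,  0.40435078,  0.27750369],
       [ 0.25059375,  0.11923825, -0.96072109]]), 't': array([ 0.62500586, -0.03422254,  0.39108941])}
```

View pics/scene0.png

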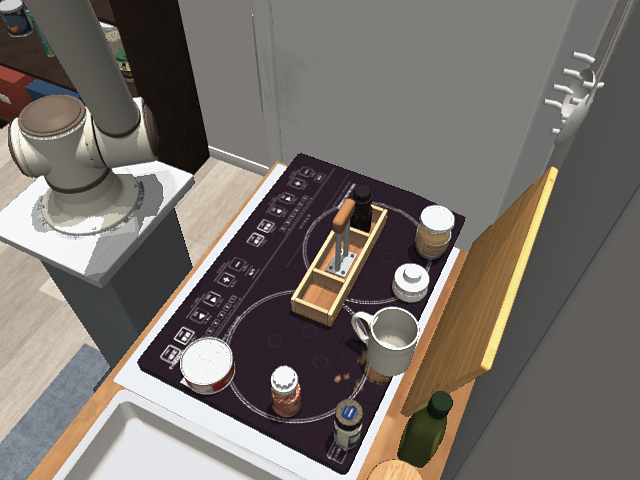

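View pics/top0.png

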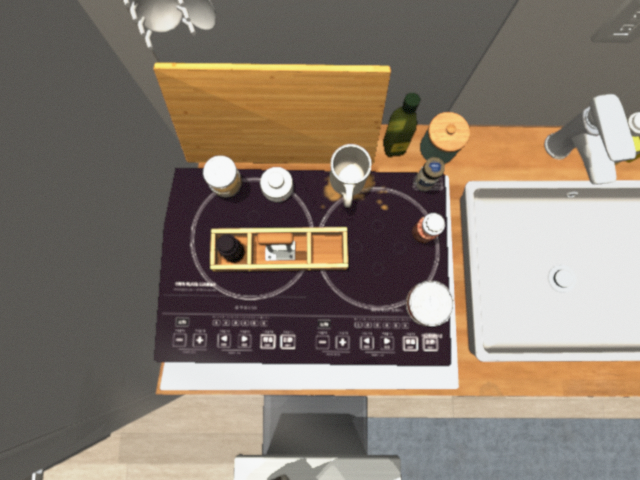

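View pics/wrist0.png

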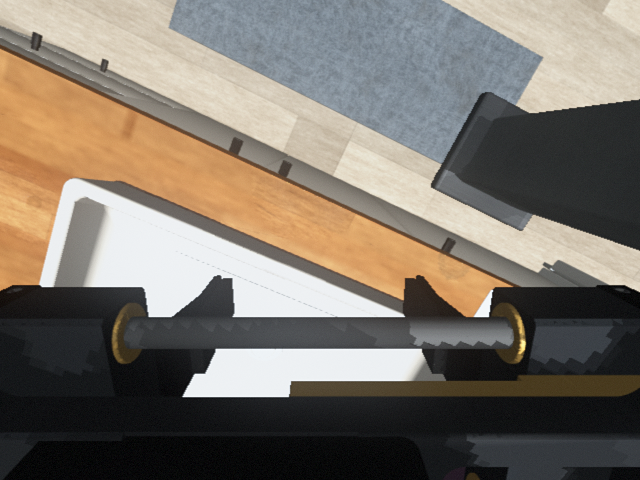

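The scene view shows the pink mill at about (285,390), with its cap at (284,378). The caddy runs from about (365,200) to (320,310) and its empty bay faces the camera. In the top view the pink cap is at about (432,224) and the handle at (275,239). I'll zoom in for precise pixels.

```bash
python3 - <<'E'
import cv2
t=cv2.imread('pics/top0.png');s=cv2.imread('pics/scene0.png')
a=t[215:283,200:360];cv2.imwrite('pics/t_c.png',cv2.resize(a,None,fx=5,fy=5,interpolation=2))
b=t[200:260,390:460]
c=s[350:430,250:380]
cv2.imwrite('pics/t_m.png',cv2.hconcat([cv2.resize(b,(350,300),interpolation=2),cv2.resize(c,None,fx=3.4,fy=3.75)[:300]]))
d=s[170:340,280:400];cv2.imwrite('pics/s_c.png',cv2.resize(d,None,fx=3.5,fy=3.5,interpolation=2))
E
```

```text
(no output)
```

View pics/t_c.png

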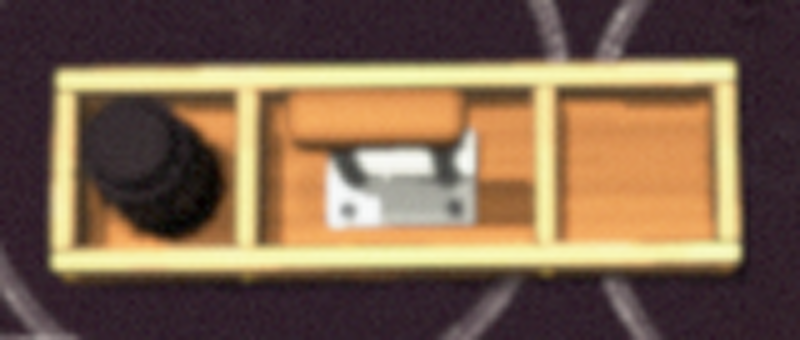

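View pics/t_m.png

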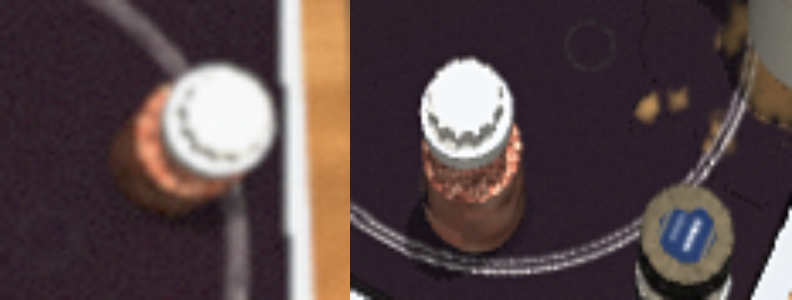

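View pics/s_c.png

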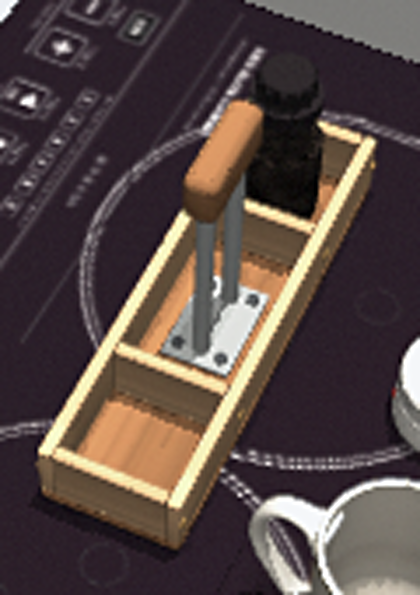

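```bash
cat > h.py <<'E'
import numpy as np
from station import camera_params
from scipy.optimize import least_squares
def proj(c,X):
    p=np.asarray(X)@c["R"].T+c["t"]; f=240/np.tan(np.radians(c["vfov"]/2))
    return p[...,:2]/p[...,2:]*f+[c["cx"],c["cy"]]
def tri(obs):
    cs=[(c if isinstance(c,dict) else camera_params(c),np.array(u)) for c,u in obs]
    r=least_squares(lambda X:np.concatenate([proj(c,X)-u for c,u in cs]),[.6,0,.1])
    return r.x,np.abs(r.fun).max()
E
python3 - <<'E'
from h import *
T=camera_params("top");S=camera_params("scene")
t=lambda u,v:(200+u/5-.4,215+v/5-.4)
s=lambda u,v:(280+u/3.5-.36,170+v/3.5-.36)
print("cap",tri([("top",(390+222/5-.4,200+105/5-.4)),("scene",(284.1,376.6))]))
print("grip top c",tri([("top",t(377,112)),("scene",s(222,160))]))
for n,a,b in [("near-left R(front)",(740,262),(42,458)),("near right",(738,62),(176,505)),("far right",(56,70),(376,145))]:
    print(n,tri([("top",t(*a)),("scene",s(*b))]))
L=[(.04,.135),(.04,-.135),(-.04,-.135),(-.04,.135)]
ot=[t(56,70),t(738,62),t(740,262),t(52,268)]
os=[s(376,145),s(176,505),s(42,458)]
def W(p):
    c,q=np.cos(p[2]),np.sin(p[2]);return np.array([[p[0]+c*a-q*b,p[1]+q*a+c*b,p[3]] for a,b in L])
f=lambda p:np.concatenate([(proj(T,W(p))-ot).ravel(),(proj(S,W(p)[:3])-os).ravel()])
r=least_squares(f,[.6,0,0,.045]);print(r.x[:2],np.degrees(r.x[2]),r.x[3],r.fun.round(1))
E
```

```text
cap (array([ 0.59229633, -0.2145427 ,  0.11025523]), np.float64(0.07995650260474463))
grip top c (array([0.55079525, 0.0784004 , 0.15102294]), np.float64(0.22290131641420885))
near-left R(front) (array([ 0.51418644, -0.05589987,  0.040062  ]), np.float64(1.1373640153825022))
near right (array([ 0.5910152 , -0.05575489,  0.0514125 ]), np.float64(0.3362032321630295))
far right (array([0.58697578, 0.21513839, 0.04093188]), np.float64(0.07082932719549717))
[0.54985021 0.07907293] 1.20837181312122 0.04375534689161015 [-0.2 -0.3 -0.8 -0.4 -0.2 -0.5 -0.4  0.2  0.  -0.8  0.7  2.4 -2.2 -0.9]
```

```bash
python3 -m inch '[{"jaw":0,"x":0.5,"y":0.7,"z":0.2,"az":0.95},{"jaw":0,"x":0.5,"y":0.7,"z":0.2,"az":0.95},{"jaw":0,"x":0.5,"y":0.7,"z":0.2,"az":0.95},{"jaw":0,"x":0.6,"y":0.7,"z":0.2,"az":0.95},{"jaw":0,"x":0.6,"y":0.7,"z":0.1,"az":0.95},{"jaw":0,"x":0.6,"y":0.6,"z":0.1,"az":0.95},{"jaw":0,"x":0.6,"y":0.6,"z":0.1,"az":0.95}]'
python3 - <<'E'
from h import *; from station import *; import cv2
s=sense();print(s["time_s"],s["tcp_pos"],s["ee_rot"].round(3).tolist(),s["joints"].round(1))
c=camera_params("wrist");np.savez("w1.npz",**c);cv2.imwrite("pics/w1.png",capture("wrist")[:,:,::-1]);print(-c["R"].T@c["t"])
E
```

```text
0.15 [ 0.26364483 -0.56617768  0.22168872] [[-0.907, -0.422, -0.001], [-0.422, 0.907, 0.001], [0.0, 0.002, -1.0]] [-50.2  22.1   0.4  -0.  -68.4 -14.8]
[ 0.19531205 -0.59958792  0.38375351]$[0]: bad value
```

View pics/w1.png

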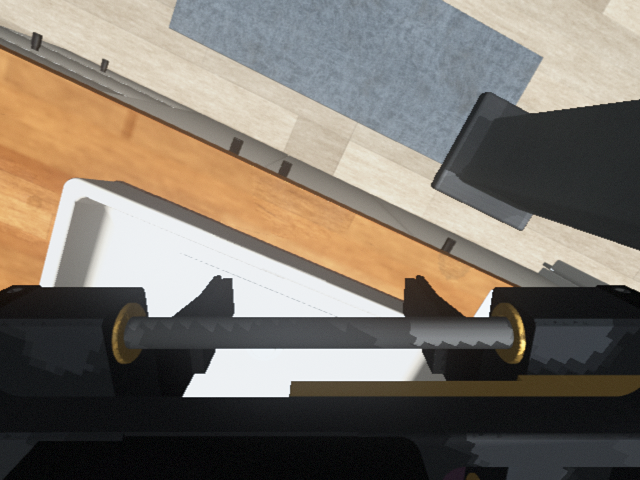

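The picture is unchanged and the arm did not move, because the rows were refused. I'll give every key.

```bash
python3 -m inch '[{"jaw":0,"x":0.5,"y":0.7,"z":0.2,"ax":0,"ay":0,"az":0.95},{"jaw":0,"x":0.5,"y":0.7,"z":0.2,"ax":0,"ay":0,"az":0.95},{"jaw":0,"x":0.5,"y":0.7,"z":0.2,"ax":0,"ay":0,"az":0.95},{"jaw":0,"x":0.6,"y":0.7,"z":0.2,"ax":0,"ay":0,"az":0.95},{"jaw":0,"x":0.6,"y":0.7,"z":0.1,"ax":0,"ay":0,"az":0.95},{"jaw":0,"x":0.6,"y":0.6,"z":0.1,"ax":0,"ay":0,"az":0.95},{"jaw":0,"x":0.6,"y":0.6,"z":0.1,"ax":0,"ay":0,"az":0.95}]'
python3 - <<'E'
from h import *; from station import *; import cv2
s=sense();print(s["time_s"],s["tcp_pos"],s["ee_rot"].round(3).tolist(),s["joints"].round(1))
c=camera_params("wrist");np.savez("w2.npz",**c);cv2.imwrite("pics/w2.png",capture("wrist")[:,:,::-1]);print(-c["R"].T@c["t"])
E
```

```text
time_s: 1.08
tcp_pos: [0.5002, -0.2766, 0.2874]
ee_rot: [[0.057, -0.998, -0.005], [-0.998, -0.057, -0.001], [0.001, 0.005, -1.0]]
wrist_force: [0.4, -1.1, -0.7]
gripper_width: 0.998
1.075 [ 0.50024476 -0.27659903  0.28736784] [[0.057, -0.998, -0.005], [-0.998, -0.057, -0.001], [0.001, 0.005, -1.0]] [-12.6  14.7  -0.9   0.1 -74.7  15.8]
[ 0.5058167  -0.35344615  0.44945341]
```

View pics/w2.png

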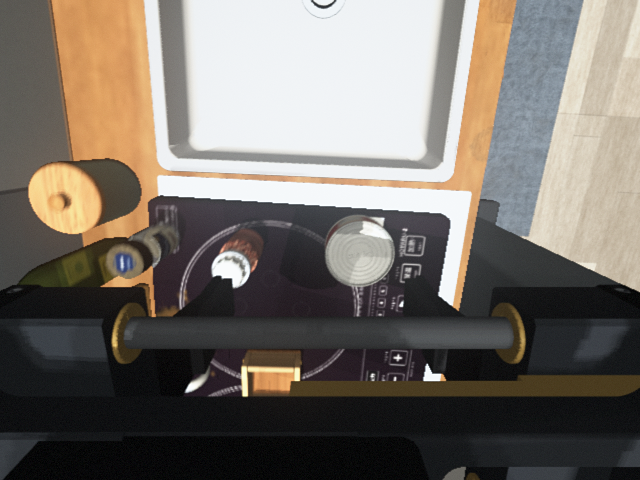

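The wrist view shows the pink mill at (235,258), with its white cap top near (231,268). The tin is at (360,250) and the spice jar at (125,262). I'll move over so the mill is centred for a second view.

```bash
python3 -m inch '[{"jaw":0,"x":0.75,"y":0.35,"z":-0.1,"ax":0,"ay":0,"az":-0.2},{"jaw":0,"x":0.75,"y":0.35,"z":-0.1,"ax":0,"ay":0,"az":0},{"jaw":0,"x":0,"y":0,"z":0,"ax":0,"ay":0,"az":0}]'
python3 - <<'E'
from h import *; from station import *; import cv2
s=sense();print(s["time_s"],s["tcp_pos"],s["ee_rot"].round(3).tolist(),s["joints"].round(1))
c=camera_params("wrist");np.savez("w3.npz",**c);i=capture("wrist")[:,:,::-1];cv2.imwrite("pics/w3.png",i);print(-c["R"].T@c["t"])
j=cv2.imread("pics/w2.png")[200:300,180:280]
cv2.imwrite("pics/w2z.png",cv2.resize(j,None,fx=5,fy=5,interpolation=2))
E
```

```text
time_s: 1.5
tcp_pos: [0.5978, -0.228, 0.275]
ee_rot: [[0.032, -0.999, -0.002], [-0.999, -0.032, -0.001], [0.001, 0.002, -1.0]]
wrist_force: [-0.2, -0.2, 0.7]
gripper_width: 1.001
1.5 [ 0.59779635 -0.22801987  0.27495354] [[0.032, -0.999, -0.002], [-0.999, -0.032, -0.001], [0.001, 0.002, -1.0]] [ -6.4  21.9   7.7   0.1 -75.9   8.2]
[ 0.60100649 -0.30498162  0.43704249]
```

View pics/w3.png

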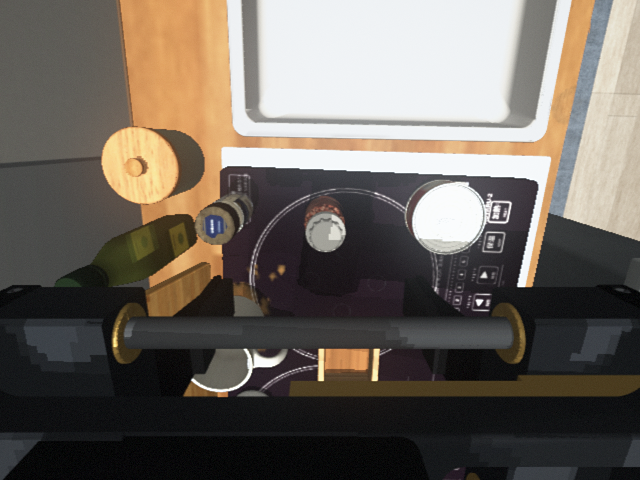

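View pics/w2z.png

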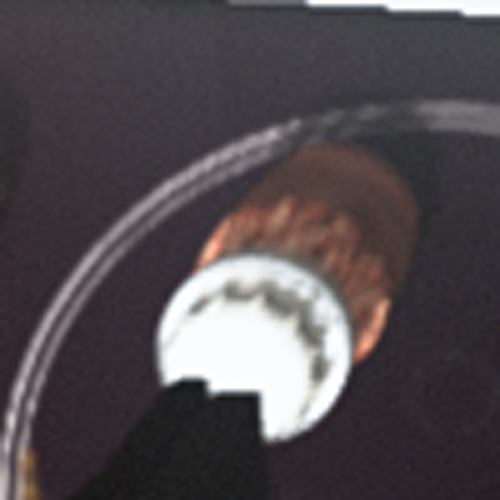

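```bash
python3 - <<'E'
import cv2
i=cv2.imread("pics/w3.png")
cv2.imwrite("pics/w3z.png",cv2.resize(i[180:260,190:350],None,fx=5,fy=5,interpolation=2))
E
```

```text
(no output)
```

View pics/w3z.png

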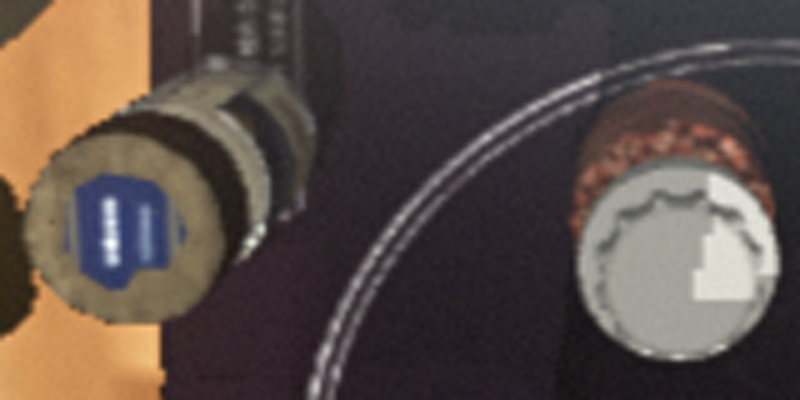

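The zoom shows the pink cap outline spanning about (305..345, 212..252), with the far edge of the mill's base at row 196. The spice-jar lid is near (215,225).

```bash
python3 - <<'E'
from h import *
w2=dict(np.load("w2.npz"));w3=dict(np.load("w3.npz"));T=camera_params("top");S=camera_params("scene")
a=np.linspace(0,2*np.pi,180)
def sil(c,p,r,z0,z1): 
    P=np.concatenate([np.c_[p[0]+r*np.cos(a),p[1]+r*np.sin(a),0*a+z] for z in(z0,z1)])
    q=proj(c,P);return q.min(0),q.max(0)
def ext(p,h): # predicted extents, mill height h
    m=h/.124; o=[]
    lo,hi=sil(w3,p,.0245,.088*m,h);o+=[lo[0]-305.0,hi[0]-345.2,hi[1]-251.6]
    lo,hi=sil(w3,p,.025,0,.088);o+=[lo[1]-195.6]
    lo,hi=sil(w2,p,.0245,.088*m,h);o+=[lo[0]-(180+157/5-.4),hi[1]-(200+440/5-.4)]
    lo,hi=sil(w2,p,.025,0,.088);o+=[lo[1]-(200+142/5-.4),hi[0]-(180+418/5-.4)]
    lo,hi=sil(S,p,.0245,.088*m,h);o+=[lo[0]-(250+(421-350)/3.4-.4),hi[0]-(250+(515-350)/3.4-.4),lo[1]-(350+58/3.75-.4)]
    lo,hi=sil(S,p,.025,0,.088);o+=[hi[1]-(350+252/3.75-.4)]
    lo,hi=sil(T,p,.0245,.088*m,h);o+=[lo[1]-(200+62/5-.4),hi[0]-(390+275/5-.4)]
    lo,hi=sil(T,p,.025,0,.088);o+=[lo[0]-(390+112/5-.4),hi[1]-(200+213/5-.4)]
    return np.array(o)
r=least_squares(lambda p:ext(p[:2],p[2]),[.59,-.21,.12]);print(r.x,r.fun.round(1))
print("jar lid",tri([(w3,(190+125/5,180+225/5)),("scene",(350,413))]))
E
```

```text
[ 0.59102371 -0.21334796  0.08623686] [-4.   2.6  2.4 -0.1  0.3 -0.7 -1.6  3.3 -2.2  2.9  2.5  2.7 -0.7 -1.5
 -3.2  1.8]
jar lid (array([ 0.7015196 , -0.21961028,  0.09980876]), np.float64(0.9894767887432749))
```

The fit disagrees with the stated mill size, so I'll free the radii and height.

```bash
cat > mill.py <<'E'
from h import *
w2=dict(np.load("w2.npz"));w3=dict(np.load("w3.npz"));T=camera_params("top");S=camera_params("scene")
a=np.linspace(0,2*np.pi,180)
def sil(c,p,r,z0,z1): 
    P=np.concatenate([np.c_[p[0]+r*np.cos(a),p[1]+r*np.sin(a),0*a+z] for z in(z0,z1)])
    q=proj(c,P);return q.min(0),q.max(0)
def ext(p,h,rc,rb):
    o=[]
    zc=.71*h
    lo,hi=sil(w3,p,rc,zc,h);o+=[lo[0]-305.0,hi[0]-345.2,hi[1]-251.6]
    lo,hi=sil(w3,p,rb,0,zc);o+=[lo[1]-195.6]
    lo,hi=sil(w2,p,rc,zc,h);o+=[lo[0]-(180+157/5-.4),hi[1]-(200+440/5-.4)]
    lo,hi=sil(w2,p,rb,0,zc);o+=[lo[1]-(200+142/5-.4),hi[0]-(180+418/5-.4)]
    lo,hi=sil(S,p,rc,zc,h);o+=[lo[0]-(250+(421-350)/3.4-.4),hi[0]-(250+(515-350)/3.4-.4),lo[1]-(350+58/3.75-.4)]
    lo,hi=sil(S,p,rb,0,zc);o+=[hi[1]-(350+252/3.75-.4)]
    lo,hi=sil(T,p,rc,zc,h);o+=[lo[1]-(200+62/5-.4),hi[0]-(390+275/5-.4)]
    lo,hi=sil(T,p,rb,0,zc);o+=[lo[0]-(390+112/5-.4),hi[1]-(200+213/5-.4)]
    return np.array(o)
r=least_squares(lambda p:ext(p[:2],*p[2:]),[.59,-.21,.12,.024,.025]);print(r.x.round(4),r.fun.round(1))
for n,sl in(("wrist",slice(0,8)),("fixed",slice(8,16))):
    q=least_squares(lambda p:ext(p[:2],*p[2:])[sl],[.59,-.21,.12,.024,.025]);print(n,q.x.round(4),q.fun.round(1))
E
python3 mill.py
```

```text
[ 0.5909 -0.2158  0.1037  0.0199  0.0207] [-0.  -0.3  1.3  1.4 -0.1 -0.1 -0.2  0.3 -0.9 -1.1  1.5  1.4 -0.3 -0.2
  0.1 -0.1]
wrist [ 0.5907 -0.217   0.1054  0.0198  0.0202] [ 0.3  0.   0.6  0.8 -0.3 -0.7 -0.8  0.1]
fixed [ 0.5909 -0.2144  0.1053  0.0202  0.02  ] [-0.6 -0.5  0.1  0.2 -0.6 -0.7 -0.3 -0.5]
```

Both camera pairs agree that the mill is about 40 mm across and 105 mm tall, smaller than stated. It stands at about (0.591, -0.2155). I'll descend, aiming the grasp point at the cap (TCP z about 0.07), which also suits a 124 mm mill.

```bash
python3 -m inch '[{"jaw":0,"x":-0.11,"y":0.2,"z":-0.3,"ax":0,"ay":0,"az":-0.05},{"jaw":0,"x":0,"y":0,"z":-0.8,"ax":0,"ay":0,"az":0},{"jaw":0,"x":0,"y":0,"z":-0.5,"ax":0,"ay":0,"az":0},{"jaw":0,"x":0,"y":0,"z":0,"ax":0,"ay":0,"az":0}]'
python3 - <<'E'
from h import *; from station import *; import cv2
s=sense();print(s["time_s"],s["tcp_pos"],s["ee_rot"].round(4).tolist())
c=camera_params("wrist");np.savez("w4.npz",**c);cv2.imwrite("pics/w4.png",capture("wrist")[:,:,::-1])
E
```

```text
time_s: 2.05
tcp_pos: [0.5865, -0.2192, 0.18]
ee_rot: [[0.019, -1.0, 0.001], [-1.0, -0.019, -0.002], [0.002, -0.001, -1.0]]
wrist_force: [0.3, -0.4, 0.8]
gripper_width: 0.999
2.05 [ 0.58651778 -0.21916957  0.18001739] [[0.0187, -0.9998, 0.0014], [-0.9998, -0.0187, -0.0022], [0.0022, -0.0013, -1.0]]
```

View pics/w4.png

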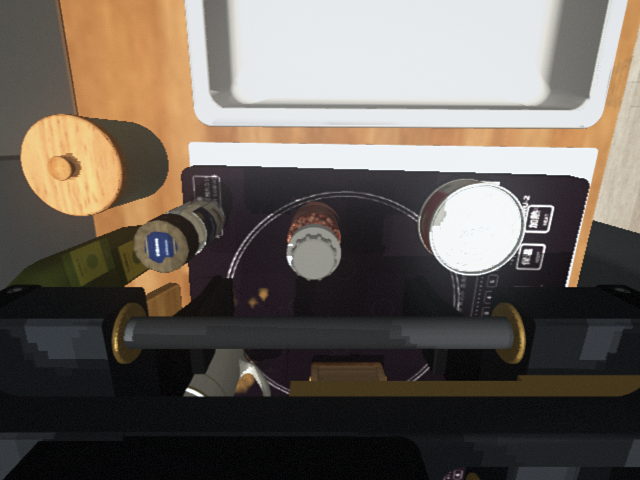

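The mill now appears at (288..341, 205..280), with clear space around it. I'll check the prediction.

```bash
python3 - <<'E'
from mill import *
w4=dict(np.load("w4.npz"))
for x in(.588,.591):
  print(x,sil(w4,(x,-.2155),.02,.0745,.105),sil(w4,(x,-.2155),.0202,0,.0745))
E
```

```text
[ 0.5909 -0.2158  0.1037  0.0199  0.0207] [-0.  -0.3  1.3  1.4 -0.1 -0.1 -0.2  0.3 -0.9 -1.1  1.5  1.4 -0.3 -0.2
  0.1 -0.1]
wrist [ 0.5907 -0.217   0.1054  0.0198  0.0202] [ 0.3  0.   0.6  0.8 -0.3 -0.7 -0.8  0.1]
fixed [ 0.5909 -0.2144  0.1053  0.0202  0.02  ] [-0.6 -0.5  0.1  0.2 -0.6 -0.7 -0.3 -0.5]
0.588 (array([289.25860572, 220.52852007]), array([344.54520703, 282.46568276])) (array([292.09985121, 203.89111872]), array([342.08000565, 268.16265872]))
0.591 (array([285.1108512 , 220.45988767]), array([340.39760612, 282.39486666])) (array([288.3873651 , 203.83615732]), array([338.36832152, 268.09857481]))
```

```bash
python3 -m inch '[{"jaw":0,"x":0.06,"y":0.055,"z":-0.5,"ax":0,"ay":0,"az":0},{"jaw":0,"x":0,"y":0,"z":-0.3,"ax":0,"ay":0,"az":0},{"jaw":0,"x":0,"y":0,"z":0,"ax":0,"ay":0,"az":0}]'
```

```text
time_s: 2.48
tcp_pos: [0.5941, -0.2185, 0.1405]
ee_rot: [[0.018, -1.0, 0.017], [-1.0, -0.018, -0.007], [0.007, -0.017, -1.0]]
wrist_force: [0.2, 0.1, -0.2]
gripper_width: 1.001
```

```bash
python3 -m inch '[{"jaw":0,"x":-0.07,"y":0.05,"z":-0.4,"ax":0.04,"ay":0.1,"az":0},{"jaw":0,"x":0,"y":0,"z":-0.3,"ax":0,"ay":0,"az":0},{"jaw":0,"x":0,"y":0,"z":0,"ax":0,"ay":0,"az":0}]'
```

```text
time_s: 2.85
tcp_pos: [0.5914, -0.2162, 0.1007]
ee_rot: [[0.018, -1.0, 0.005], [-1.0, -0.018, -0.0], [0.0, -0.005, -1.0]]
wrist_force: [0.3, -0.4, 1.0]
gripper_width: 0.998
```

```bash
python3 -m inch '[{"jaw":0,"x":-0.02,"y":0,"z":-0.4,"ax":0,"ay":0.03,"az":0},{"jaw":0,"x":0,"y":0,"z":-0.12,"ax":0,"ay":0,"az":0},{"jaw":0,"x":0,"y":0,"z":0,"ax":0,"ay":0,"az":0}]'
```

```text
time_s: 3.22
tcp_pos: [0.5922, -0.2168, 0.0719]
ee_rot: [[0.018, -1.0, 0.004], [-1.0, -0.018, -0.002], [0.002, -0.004, -1.0]]
wrist_force: [0.1, 0.2, 1.0]
gripper_width: 0.999
```

```bash
python3 -m inch '[{"jaw":60,"x":-0.03,"y":0.01,"z":-0.05,"ax":0,"ay":0.02,"az":0},{"jaw":110,"x":0,"y":0,"z":0,"ax":0,"ay":0,"az":0},{"jaw":160,"x":0,"y":0,"z":0,"ax":0,"ay":0,"az":0},{"jaw":255,"x":0,"y":0,"z":0,"ax":0,"ay":0,"az":0},{"jaw":255,"x":0,"y":0,"z":0,"ax":0,"ay":0,"az":0},{"jaw":255,"x":0,"y":0,"z":0,"ax":0,"ay":0,"az":0}]'
python3 - <<'E'
from h import *; from station import *; import cv2
s=sense();print(s["time_s"],s["tcp_pos"],s["ee_rot"].round(4).tolist(),s["gripper_width"]*87)
cv2.imwrite("pics/s5.png",cv2.resize(capture("scene")[300:460,200:400,::-1],None,fx=3,fy=3))
E
```

```text
time_s: 3.98
tcp_pos: [0.5918, -0.2164, 0.0715]
ee_rot: [[0.019, -1.0, 0.005], [-1.0, -0.019, -0.002], [0.002, -0.005, -1.0]]
wrist_force: [0.7, 1.1, -0.6]
gripper_width: 0.557
3.975 [ 0.59177081 -0.21637005  0.0715084 ] [[0.0187, -0.9998, 0.0052], [-0.9998, -0.0188, -0.0024], [0.0025, -0.0052, -1.0]] 48.47653592786489
```

View pics/s5.png

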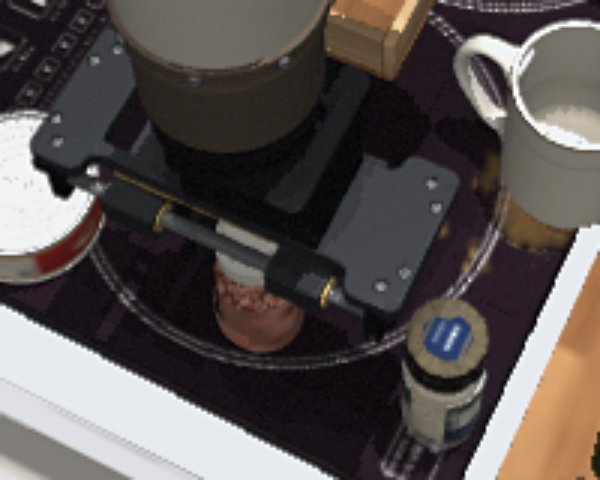

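The scene view shows the fingers around the cap. The width of 48.5 mm may still be changing, so I'll wait a little longer.

```bash
python3 -m inch '[{"jaw":255,"x":0,"y":0,"z":0,"ax":0,"ay":0,"az":0},{"jaw":255,"x":0,"y":0,"z":0,"ax":0,"ay":0,"az":0}]';python3 -m inch '[{"jaw":255,"x":0,"y":0,"z":0,"ax":0,"ay":0,"az":0},{"jaw":255,"x":0,"y":0,"z":0,"ax":0,"ay":0,"az":0}]'
```

```text
time_s: 4.28
tcp_pos: [0.5918, -0.2164, 0.0715]
ee_rot: [[0.019, -1.0, 0.005], [-1.0, -0.019, -0.002], [0.003, -0.005, -1.0]]
wrist_force: [-0.8, -0.4, 0.3]
gripper_width: 0.559
time_s: 4.53
tcp_pos: [0.5918, -0.2164, 0.0715]
ee_rot: [[0.019, -1.0, 0.005], [-1.0, -0.019, -0.002], [0.003, -0.005, -1.0]]
wrist_force: [0.1, -0.4, 0.9]
gripper_width: 0.556
```

The grip is firm at 48.5 mm, so physically the cap matches the text's 49 mm even though the visual looks smaller. I'll plan for a 50 mm mill. Now lift and look.

```bash
python3 -m inch '[{"jaw":255,"x":0,"y":0,"z":0.15,"ax":0,"ay":0.02,"az":0},{"jaw":255,"x":0,"y":0,"z":0.4,"ax":0,"ay":0,"az":0},{"jaw":255,"x":0,"y":0,"z":0.7,"ax":0,"ay":0,"az":0},{"jaw":255,"x":0,"y":0,"z":0.8,"ax":0,"ay":0,"az":0},{"jaw":255,"x":-0.1,"y":0.3,"z":0.6,"ax":0,"ay":0,"az":0},{"jaw":255,"x":-0.15,"y":0.6,"z":0.2,"ax":0,"ay":0,"az":0},{"jaw":255,"x":-0.2,"y":0.6,"z":0,"ax":0,"ay":0,"az":0},{"jaw":255,"x":-0.1,"y":0.6,"z":0,"ax":0,"ay":0,"az":0},{"jaw":255,"x":0,"y":0.2,"z":0,"ax":0,"ay":0,"az":0},{"jaw":255,"x":0,"y":0,"z":0,"ax":0,"ay":0,"az":0}]'
python3 - <<'E'
from h import *; from station import *; import cv2
s=sense();print(s["time_s"],s["tcp_pos"],s["ee_rot"].round(4).tolist(),s["gripper_width"]*87)
c=camera_params("wrist");np.savez("w6.npz",**c);cv2.imwrite("pics/w6.png",capture("wrist")[:,:,::-1])
cv2.imwrite("pics/s6.png",capture("scene")[:,:,::-1])
E
```

```text
time_s: 5.78
tcp_pos: [0.5546, -0.0747, 0.2495]
ee_rot: [[0.016, -1.0, -0.001], [-1.0, -0.016, 0.0], [-0.0, 0.001, -1.0]]
wrist_force: [0.0, -0.4, -2.9]
gripper_width: 0.556
5.775 [ 0.55460918 -0.07467693  0.24946067] [[0.0161, -0.9999, -0.0012], [-0.9999, -0.0161, 0.0004], [-0.0004, 0.0012, -1.0]] 48.344694339121475
```

View pics/w6.png

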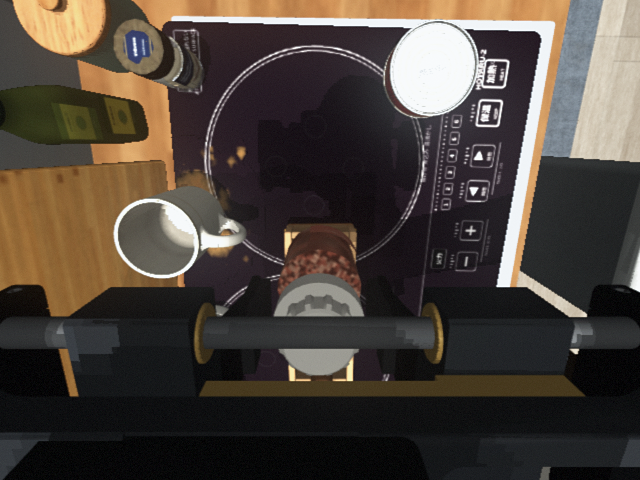

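View pics/s6.png

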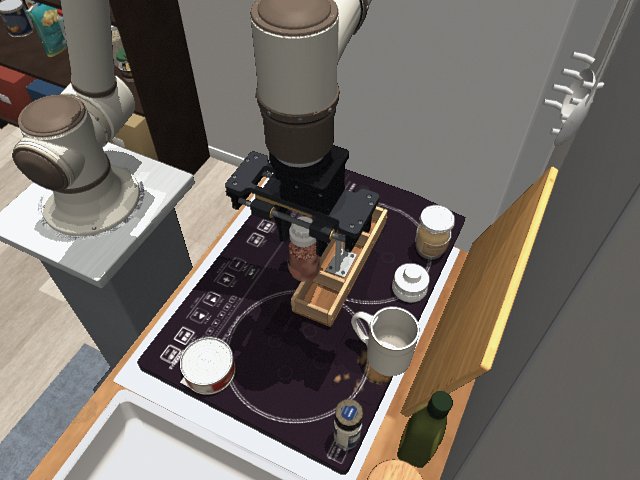

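The mill hangs upright in the jaws, with its cap at (275..363, 275..370). The caddy's near end is visible below it at columns 285..357, row about 223. I'll zoom in to refine the caddy pose.

```bash
python3 - <<'E'
import cv2
i=cv2.imread("pics/w6.png")
cv2.imwrite("pics/w6z.png",cv2.resize(i[210:400,270:375],None,fx=5,fy=3,interpolation=2))
cv2.imwrite("pics/w6y.png",cv2.resize(i[215:255,275:370],None,fx=8,fy=8,interpolation=2))
E
```

```text
(no output)
```

View pics/w6z.png

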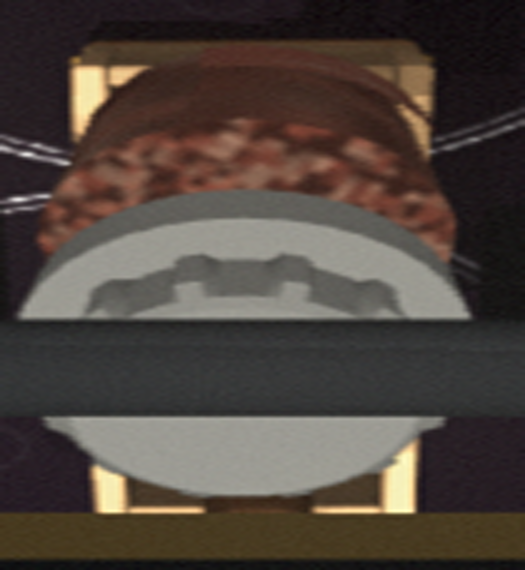

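View pics/w6y.png

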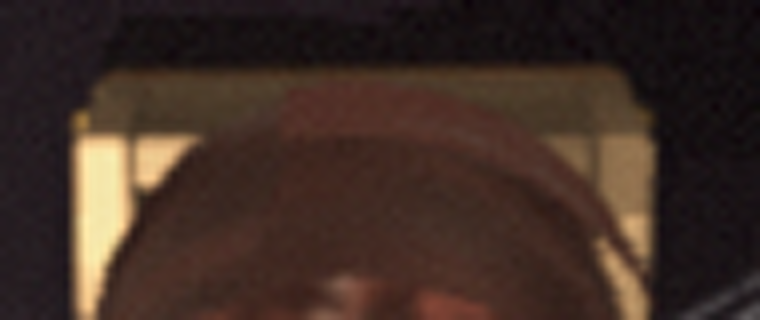

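```bash
python3 - <<'E'
from h import *
T=camera_params("top");S=camera_params("scene");w=dict(np.load("w6.npz"))
t=lambda u,v:(200+u/5-.4,215+v/5-.4)
s=lambda u,v:(280+u/3.5-.36,170+v/3.5-.36)
L=[(.04,.135),(.04,-.135),(-.04,-.135),(-.04,.135)]
ot=[t(56,70),t(738,62),t(740,262),t(52,268)]
os=[s(376,145),s(176,505),s(42,458)]
def G(p,a,b,z):
    c,q=np.cos(p[2]),np.sin(p[2]);return np.array([p[0]+c*a-q*b,p[1]+q*a+c*b,z])
def W(p): return np.array([G(p,a,b,p[3]) for a,b in L])
def line(p,sg): # col at row 370 on the outer rim edge
    q=proj(w,np.array([G(p,sg*.04,b,p[3]) for b in np.linspace(-.135,.135,200)]));return np.interp(370,q[:,1],q[:,0])
def fw(p):
    q=proj(w,np.array([G(p,.04,-.135,p[3]),G(p,-.04,-.135,p[3]),G(p,.04,-.135,0),G(p,-.04,-.135,0)]))
    return np.concatenate([(q-[(283.6,228.6),(356.7,228.6),(287.1,223.1),(353.6,223.1)]).ravel(),[line(p,1)-288.4,line(p,-1)-353.2]])
f=lambda p:np.concatenate([(proj(T,W(p))-ot).ravel(),(proj(S,W(p)[:3])-os).ravel()])
for n,g in(("all",lambda p:np.concatenate([f(p),fw(p)])),("fixed",f),("wrist",fw),("top",lambda p:np.r_[f(p)[:8],(p[3]-.045)*1e4])):
    r=least_squares(g,[.6,0,0,.045]);print(n,r.x[:2].round(4),np.degrees(r.x[2]).round(2),r.x[3].round(4),"bay",G(r.x,0,-.095,0)[:2].round(4),r.fun.round(1))
E
```

```text
all [0.5496 0.0787] 1.14 0.042 bay [ 0.5515 -0.0163] [ 0.2 -0.1 -0.7  0.  -0.1 -0.2 -0.1  0.3 -0.2 -0.1  0.3  3.  -2.4 -0.3
  0.4  2.1 -0.2  1.7  0.1 -1.1 -0.8 -1.4  0.2 -0.5]
fixed [0.5499 0.0791] 1.21 0.0438 bay [ 0.5519 -0.0159] [-0.2 -0.3 -0.8 -0.4 -0.2 -0.5 -0.4  0.2  0.  -0.8  0.7  2.4 -2.2 -0.9]
wrist [0.5494 0.0792] 1.14 0.0349 bay [ 0.5513 -0.0158] [ 1.2  0.9 -0.7  0.6  0.3 -0.7 -0.7 -1.   0.9 -1. ]
top [0.5491 0.0782] 1.05 0.045 bay [ 0.5509 -0.0168] [ 0.2 -0.3 -0.3  0.   0.2 -0.  -0.2  0.3 -0. ]
```

```bash
python3 -m inch '[{"jaw":255,"x":-0.05,"y":0.4,"z":0,"ax":0,"ay":0,"az":0.02},{"jaw":255,"x":0,"y":0.45,"z":0,"ax":0,"ay":0,"az":0},{"jaw":255,"x":0,"y":0.12,"z":-0.1,"ax":0,"ay":0,"az":0},{"jaw":255,"x":0,"y":0,"z":-0.4,"ax":0,"ay":0,"az":0},{"jaw":255,"x":0,"y":0,"z":-0.5,"ax":0,"ay":0,"az":0},{"jaw":255,"x":0,"y":0,"z":-0.3,"ax":0,"ay":0,"az":0},{"jaw":255,"x":0,"y":0,"z":0,"ax":0,"ay":0,"az":0}]'
```

```text
time_s: 6.75
tcp_pos: [0.5522, -0.0239, 0.1664]
ee_rot: [[0.007, -1.0, -0.006], [-1.0, -0.007, -0.002], [0.002, 0.006, -1.0]]
wrist_force: [-0.7, -0.3, -0.7]
gripper_width: 0.561
```

```bash
python3 -m inch '[{"jaw":255,"x":-0.01,"y":0.13,"z":-0.2,"ax":0.01,"ay":-0.03,"az":0.07},{"jaw":255,"x":0,"y":0,"z":-0.2,"ax":0,"ay":0,"az":0},{"jaw":255,"x":0,"y":0,"z":0,"ax":0,"ay":0,"az":0}]'
python3 - <<'E'
from h import *; from station import *; import cv2
s=sense();print(s["time_s"],s["tcp_pos"],s["ee_rot"].round(4).tolist(),s["gripper_width"]*87)
cv2.imwrite("pics/s7.png",cv2.resize(capture("scene")[180:340,250:420,::-1],None,fx=3.5,fy=3.5))
cv2.imwrite("pics/t7.png",cv2.resize(capture("top")[160:320,200:400,::-1],None,fx=3.5,fy=3.5))
E
```

```text
time_s: 7.12
tcp_pos: [0.5525, -0.0165, 0.1419]
ee_rot: [[0.019, -1.0, 0.002], [-1.0, -0.019, -0.0], [0.0, -0.002, -1.0]]
wrist_force: [-1.1, 0.2, -2.1]
gripper_width: 0.563
7.125 [ 0.55249821 -0.01649352  0.141924  ] [[0.0194, -0.9998, 0.002], [-0.9998, -0.0194, -0.0004], [0.0005, -0.0019, -1.0]] 48.97587564491356
```

View pics/s7.png

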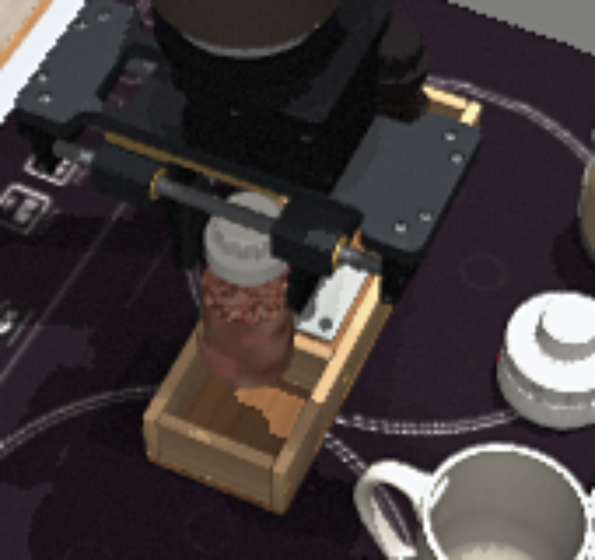

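View pics/t7.png

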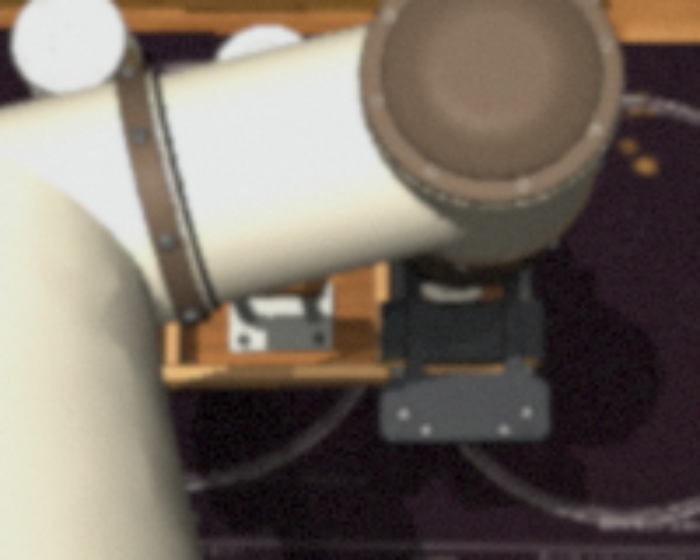

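The mill sits directly above the empty bay, with its base at about (245,370) in the scene crop, and it hangs upright. I'll continue down.

```bash
python3 -m inch '[{"jaw":255,"x":-0.02,"y":0,"z":-0.25,"ax":0,"ay":0.01,"az":0},{"jaw":255,"x":0,"y":0,"z":-0.25,"ax":0,"ay":0,"az":0},{"jaw":255,"x":0,"y":0,"z":0,"ax":0,"ay":0,"az":0}]'
```

```text
time_s: 7.6
tcp_pos: [0.5521, -0.0163, 0.1114]
ee_rot: [[0.02, -1.0, 0.003], [-1.0, -0.02, 0.0], [-0.0, -0.003, -1.0]]
wrist_force: [-0.0, -0.4, -1.7]
gripper_width: 0.558
```

```bash
python3 -m inch '[{"jaw":255,"x":-0.015,"y":0,"z":-0.2,"ax":0,"ay":0.02,"az":0},{"jaw":255,"x":0,"y":0,"z":-0.2,"ax":0,"ay":0,"az":0},{"jaw":255,"x":0,"y":0,"z":0,"ax":0,"ay":0,"az":0}]'
```

```text
time_s: 7.98
tcp_pos: [0.5512, -0.0163, 0.0855]
ee_rot: [[0.02, -1.0, -0.001], [-1.0, -0.02, -0.0], [0.0, 0.001, -1.0]]
wrist_force: [0.3, 0.1, -2.0]
gripper_width: 0.559
```

```bash
python3 -m inch '[{"jaw":255,"x":0,"y":0,"z":-0.06,"ax":0,"ay":0,"az":0},{"jaw":255,"x":0,"y":0,"z":0,"ax":0,"ay":0,"az":0}]'; python3 -m inch '[{"jaw":255,"x":0,"y":0,"z":-0.04,"ax":0,"ay":0,"az":0},{"jaw":255,"x":0,"y":0,"z":0,"ax":0,"ay":0,"az":0}]'
```

```text
time_s: 8.22
tcp_pos: [0.5516, -0.0163, 0.0819]
ee_rot: [[0.02, -1.0, -0.0], [-1.0, -0.02, -0.0], [0.0, 0.0, -1.0]]
wrist_force: [0.7, 0.2, -2.4]
gripper_width: 0.56
time_s: 8.48
tcp_pos: [0.5521, -0.0162, 0.08]
ee_rot: [[0.02, -1.0, 0.001], [-1.0, -0.02, 0.0], [-0.0, -0.001, -1.0]]
wrist_force: [0.8, 0.2, -1.3]
gripper_width: 0.555
```

```bash
python3 -m inch '[{"jaw":255,"x":0,"y":0,"z":-0.02,"ax":0,"ay":0,"az":0},{"jaw":255,"x":0,"y":0,"z":0,"ax":0,"ay":0,"az":0}]'; python3 - <<'E'
from h import *; from station import *; import cv2
s=sense();print(s["time_s"],s["tcp_pos"],s["wrist_force"],s["gripper_width"]*87)
cv2.imwrite("pics/s8.png",cv2.resize(capture("scene")[200:350,250:420,::-1],None,fx=4,fy=4))
E
```

```text
time_s: 8.72
tcp_pos: [0.5525, -0.0162, 0.0796]
ee_rot: [[0.02, -1.0, 0.003], [-1.0, -0.02, 0.0], [-0.0, -0.003, -1.0]]
wrist_force: [-0.1, 0.4, -2.3]
gripper_width: 0.559
8.725 [ 0.55249441 -0.01617468  0.07964665] [-0.09698145  0.3668136  -2.32848399] 48.595314943020114
```

View pics/s8.png

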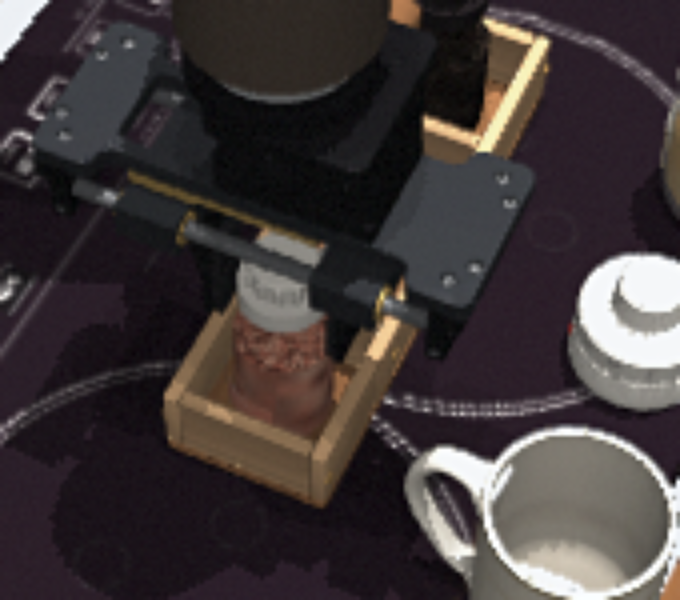

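The mill is inside the bay (base near (285,415) in the crop), but the wrist still carries its weight. I'll go down in 1 mm steps until contact.

```bash
for i in 1; do python3 -m inch '[{"jaw":255,"x":-0.015,"y":0,"z":-0.04,"ax":0,"ay":0.015,"az":0},{"jaw":255,"x":0,"y":0,"z":0,"ax":0,"ay":0,"az":0}]'; done; python3 -m inch '[{"jaw":255,"x":0,"y":0,"z":-0.03,"ax":0,"ay":0,"az":0},{"jaw":255,"x":0,"y":0,"z":0,"ax":0,"ay":0,"az":0}]'
```

```text
time_s: 9.02
tcp_pos: [0.5529, -0.0162, 0.0798]
ee_rot: [[0.022, -1.0, 0.003], [-1.0, -0.022, -0.0], [0.0, -0.003, -1.0]]
wrist_force: [0.6, 0.5, -1.9]
gripper_width: 0.56
time_s: 9.28
tcp_pos: [0.5532, -0.0162, 0.0796]
ee_rot: [[0.023, -1.0, 0.004], [-1.0, -0.023, -0.001], [0.001, -0.004, -1.0]]
wrist_force: [0.3, 0.6, -1.3]
gripper_width: 0.562
```

```bash
python3 -m inch '[{"jaw":255,"x":-0.05,"y":0,"z":-0.07,"ax":0,"ay":0.02,"az":0},{"jaw":255,"x":0,"y":0,"z":0,"ax":0,"ay":0,"az":0}]'
```

```text
time_s: 9.52
tcp_pos: [0.5535, -0.0161, 0.0798]
ee_rot: [[0.025, -1.0, 0.008], [-1.0, -0.025, -0.002], [0.002, -0.008, -1.0]]
wrist_force: [-0.2, -0.2, -2.0]
gripper_width: 0.558
```

The height stays at 0.0796 (0.0715 + 0.008) despite a further command down, so the mill is resting on the bay floor. I'll release gently.

```bash
python3 -m inch '[{"jaw":90,"x":0,"y":0,"z":0,"ax":0,"ay":0,"az":0},{"jaw":80,"x":0,"y":0,"z":0,"ax":0,"ay":0,"az":0},{"jaw":60,"x":0,"y":0,"z":0,"ax":0,"ay":0,"az":0},{"jaw":40,"x":0,"y":0,"z":0,"ax":0,"ay":0,"az":0},{"jaw":20,"x":0,"y":0,"z":0,"ax":0,"ay":0,"az":0}]'; python3 - <<'E'
from h import *; from station import *; import cv2
cv2.imwrite("pics/s9.png",cv2.resize(capture("scene")[200:350,250:420,::-1],None,fx=4,fy=4))
E
```

```text
time_s: 10.15
tcp_pos: [0.5531, -0.0163, 0.078]
ee_rot: [[0.025, -1.0, 0.006], [-1.0, -0.025, -0.002], [0.002, -0.006, -1.0]]
wrist_force: [-0.4, -0.3, 0.8]
gripper_width: 0.874
```

View pics/s9.png

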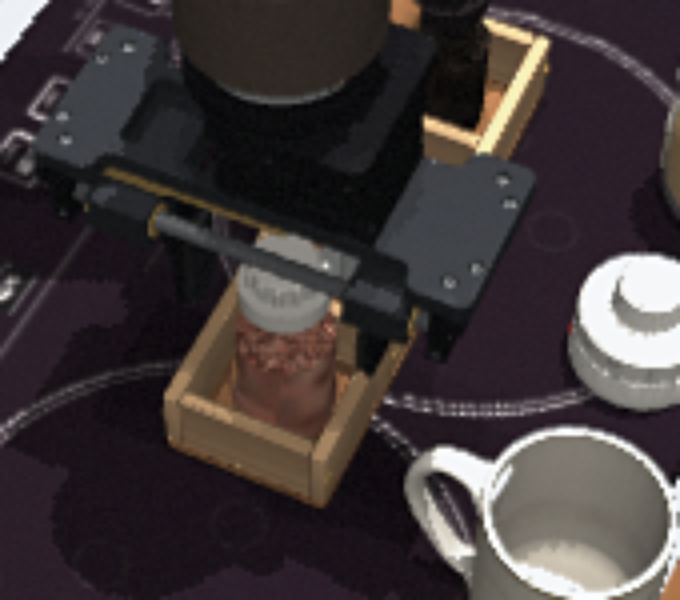

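Released: the mill stands upright in the bay and the jaws are clear. Retreat straight up and look at the handle from above.

```bash
python3 -m inch '[{"jaw":0,"x":0,"y":0,"z":0.15,"ax":0,"ay":0.03,"az":0},{"jaw":0,"x":0,"y":0,"z":0.5,"ax":0,"ay":0,"az":0},{"jaw":0,"x":0,"y":0,"z":0.9,"ax":0,"ay":0,"az":0},{"jaw":0,"x":0,"y":0,"z":0.9,"ax":0,"ay":0,"az":0},{"jaw":0,"x":0,"y":0,"z":0.9,"ax":0,"ay":0,"az":0},{"jaw":0,"x":0,"y":0.6,"z":0.4,"ax":0,"ay":0,"az":-0.03},{"jaw":0,"x":0,"y":0.6,"z":0,"ax":0,"ay":0,"az":0},{"jaw":0,"x":0,"y":0.3,"z":0,"ax":0,"ay":0,"az":0},{"jaw":0,"x":0,"y":0,"z":0,"ax":0,"ay":0,"az":0}]'
python3 - <<'E'
from h import *; from station import *; import cv2
s=sense();print(s["time_s"],s["tcp_pos"],s["ee_rot"].round(4).tolist(),s["gripper_width"]*87)
c=camera_params("wrist");np.savez("w10.npz",**c);cv2.imwrite("pics/w10.png",capture("wrist")[:,:,::-1])
cv2.imwrite("pics/s10.png",capture("scene")[:,:,::-1])
E
```

```text
time_s: 11.32
tcp_pos: [0.5512, 0.0747, 0.3168]
ee_rot: [[0.018, -1.0, 0.006], [-1.0, -0.018, -0.0], [0.0, -0.006, -1.0]]
wrist_force: [0.3, -0.2, -0.2]
gripper_width: 0.998
11.325 [0.55118302 0.07467994 0.31677293] [[0.0185, -0.9998, 0.0058], [-0.9998, -0.0185, -0.0003], [0.0004, -0.0057, -1.0]] 86.83034971848197
```

View pics/w10.png

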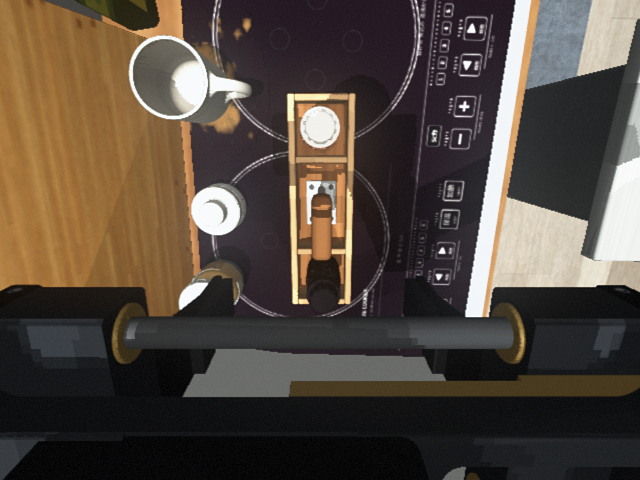

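View pics/s10.png

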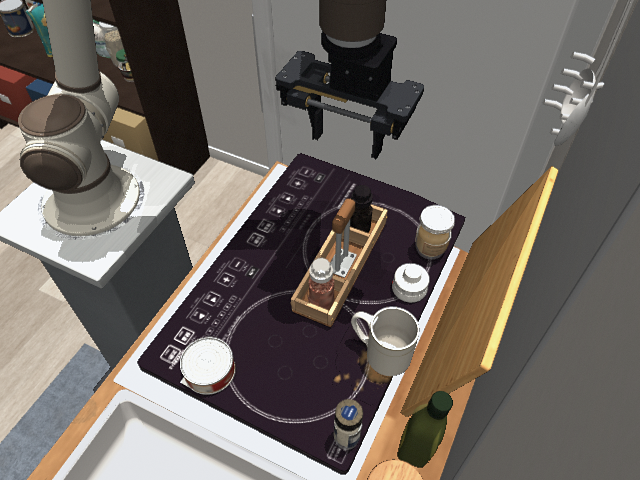

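The wrist view shows the whole caddy. The pink mill stands in its bay at (320,127), the handle bar runs (312..331, 193..262), and the black mill is at (323,290). Nothing else has moved. I'll zoom in for the grip.

```bash
python3 - <<'E'
import cv2
i=cv2.imread("pics/w10.png")[170:320,280:370];s=cv2.imread("pics/s10.png")[190:290,310:380]
cv2.imwrite("pics/w10z.png",cv2.hconcat([cv2.resize(i,(360,600),interpolation=2),cv2.resize(s,(420,600),interpolation=2)]))
E
```

```text
(no output)
```

View pics/w10z.png

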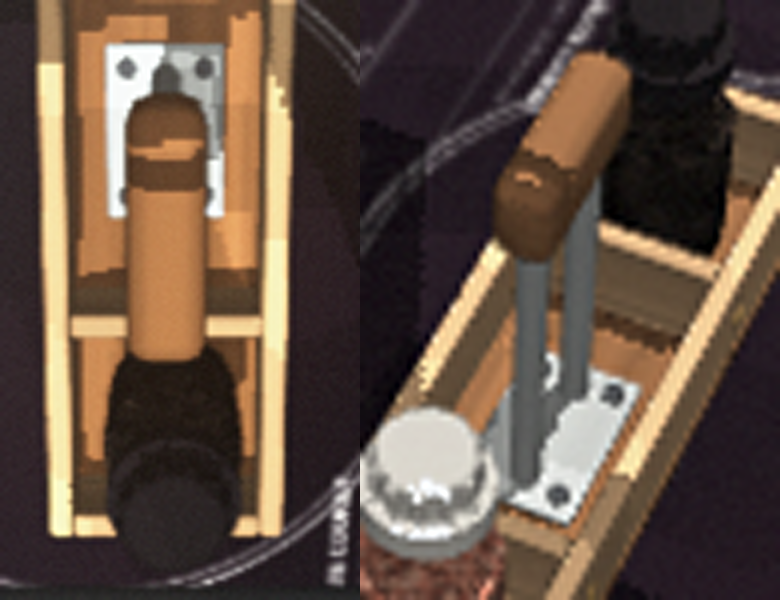

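```bash
python3 - <<'E'
from h import *
w=dict(np.load("w10.npz"))
print("far top end",tri([(w,(321.9,259.6)),("scene",(350.4,199.9))]))
print("near top end?",tri([(w,(321.2,202.)),("scene",(337.1,217.1))]))
# project expected grip corners from caddy pose
p=(.5496,.0787,np.radians(1.14))
def G(a,b,z):
    c,q=np.cos(p[2]),np.sin(p[2]);return np.array([p[0]+c*a-q*b,p[1]+q*a+c*b,z])
P=np.array([G(a,b,z) for z in(.132,.162) for b in(-.032,.032) for a in(-.01,.01)])
print(proj(w,P).round(1).tolist());print(proj(camera_params("scene"),P).round(1).tolist())
C=np.array([G(a,b,.045) for b in(-.135,.135) for a in(-.04,.04)])
print("rim",proj(w,C).round(1).tolist())
print("black top/pink top",[proj(w,G(0,b,h)).round(1).tolist() for b in(.095,-.095) for h in(.113,.132)])
E
```

```text
far top end (array([0.5485506 , 0.11000402, 0.15804309]), np.float64(0.4913706799767965))
near top end? (array([0.55056637, 0.04999549, 0.17557459]), np.float64(0.701188137517363))
[[331.2, 191.5], [311.2, 191.5], [330.7, 252.2], [311.7, 252.2], [332.2, 196.1], [310.4, 196.1], [331.5, 261.8], [310.9, 261.8]]
[[329.6, 232.9], [340.2, 236.8], [344.6, 207.9], [354.8, 211.5], [329.8, 221.7], [340.6, 225.6], [345.1, 196.5], [355.6, 200.1]]
rim [[355.5, 92.1], [286.6, 92.3], [350.0, 303.7], [292.0, 303.6]]
black top/pink top [[321.1, 298.9], [321.1, 306.4], [321.2, 126.1], [321.2, 125.3]]
```

The predicted grip from the caddy pose matches the wrist view within 2 px, so I'll descend over the grip at (0.5497, 0.0787).

```bash
python3 -m inch '[{"jaw":0,"x":-0.02,"y":0.07,"z":-0.2,"ax":0,"ay":0.03,"az":0},{"jaw":0,"x":0,"y":0,"z":-0.6,"ax":0,"ay":0,"az":0},{"jaw":0,"x":0,"y":0,"z":-0.5,"ax":0,"ay":0,"az":0},{"jaw":0,"x":0,"y":0,"z":-0.2,"ax":0,"ay":0,"az":0},{"jaw":0,"x":0,"y":0,"z":0,"ax":0,"ay":0,"az":0}]'
```

```text
time_s: 12.05
tcp_pos: [0.5485, 0.0745, 0.2205]
ee_rot: [[0.012, -1.0, -0.005], [-1.0, -0.012, -0.002], [0.002, 0.005, -1.0]]
wrist_force: [-0.2, 1.3, 1.0]
gripper_width: 1.004
```

```bash
python3 -m inch '[{"jaw":0,"x":0.02,"y":0.07,"z":-0.2,"ax":0.01,"ay":-0.02,"az":0.05},{"jaw":0,"x":0,"y":0,"z":-0.4,"ax":0,"ay":0,"az":0},{"jaw":0,"x":0,"y":0,"z":-0.3,"ax":0,"ay":0,"az":0},{"jaw":0,"x":0,"y":0,"z":0,"ax":0,"ay":0,"az":0}]'
```

```text
time_s: 12.55
tcp_pos: [0.552, 0.0799, 0.1673]
ee_rot: [[0.022, -1.0, 0.005], [-1.0, -0.022, 0.002], [-0.002, -0.006, -1.0]]
wrist_force: [-1.1, 0.1, -0.4]
gripper_width: 0.998
```

```bash
python3 -m inch '[{"jaw":0,"x":-0.03,"y":-0.01,"z":-0.3,"ax":-0.01,"ay":0.03,"az":-0.01},{"jaw":0,"x":0,"y":0,"z":-0.3,"ax":0,"ay":0,"az":0},{"jaw":0,"x":0,"y":0,"z":-0.08,"ax":0,"ay":0,"az":0},{"jaw":0,"x":0,"y":0,"z":0,"ax":0,"ay":0,"az":0}]'
```

```text
time_s: 13.05
tcp_pos: [0.5514, 0.0801, 0.1262]
ee_rot: [[0.02, -1.0, 0.004], [-1.0, -0.02, 0.002], [-0.002, -0.004, -1.0]]
wrist_force: [-0.1, 0.0, 0.3]
gripper_width: 1.0
```

```bash
python3 -m inch '[{"jaw":0,"x":-0.04,"y":-0.03,"z":0.04,"ax":-0.01,"ay":0.025,"az":0},{"jaw":0,"x":0,"y":0,"z":0,"ax":0,"ay":0,"az":0}]'; python3 - <<'E'
from h import *; from station import *; import cv2
cv2.imwrite("pics/s11.png",cv2.resize(capture("scene")[150:340,240:420,::-1],None,fx=3,fy=3))
E
```

```text
time_s: 13.3
tcp_pos: [0.5496, 0.0784, 0.1299]
ee_rot: [[0.021, -1.0, 0.002], [-1.0, -0.021, 0.001], [-0.001, -0.002, -1.0]]
wrist_force: [-0.3, -0.4, -0.2]
gripper_width: 1.004
```

View pics/s11.png

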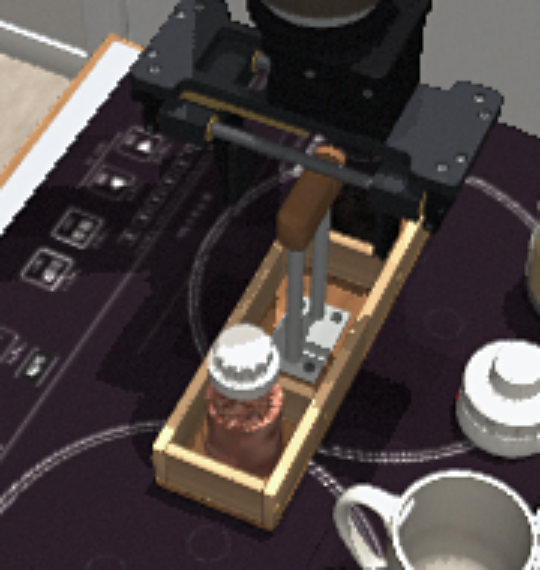

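The bar lies centred between the jaws, and the pink mill stands in its bay at (243,400). Closing.

```bash
python3 -m inch '[{"jaw":100,"x":0,"y":0,"z":-0.01,"ax":0,"ay":0.01,"az":0},{"jaw":160,"x":0,"y":0,"z":0,"ax":0,"ay":0,"az":0},{"jaw":180,"x":0,"y":0,"z":0,"ax":0,"ay":0,"az":0},{"jaw":200,"x":0,"y":0,"z":0,"ax":0,"ay":0,"az":0},{"jaw":255,"x":0,"y":0,"z":0,"ax":0,"ay":0,"az":0},{"jaw":255,"x":0,"y":0,"z":0,"ax":0,"ay":0,"az":0},{"jaw":255,"x":0,"y":0,"z":0,"ax":0,"ay":0,"az":0},{"jaw":255,"x":0,"y":0,"z":0,"ax":0,"ay":0,"az":0}]'
```

```text
time_s: 14.35
tcp_pos: [0.5494, 0.0785, 0.1296]
ee_rot: [[0.021, -1.0, -0.0], [-1.0, -0.021, 0.001], [-0.001, 0.0, -1.0]]
wrist_force: [-0.6, 0.2, 1.5]
gripper_width: 0.226
```

The width is 19.7 mm, so the bar is gripped. Lift gently.

```bash
python3 -m inch '[{"jaw":255,"x":0,"y":0,"z":0.06,"ax":0,"ay":0,"az":0},{"jaw":255,"x":0,"y":0,"z":0.1,"ax":0,"ay":0,"az":0},{"jaw":255,"x":0,"y":0,"z":0.12,"ax":0,"ay":0,"az":0},{"jaw":255,"x":0,"y":0,"z":0.1,"ax":0,"ay":0,"az":0},{"jaw":255,"x":0,"y":0,"z":0.06,"ax":0,"ay":0,"az":0}]'; python3 - <<'E'
from h import *; from station import *; import cv2
s=sense();print(s["ee_rot"].round(4).tolist(),s["wrist_force"],s["moment"])
cv2.imwrite("pics/s12.png",cv2.resize(capture("scene")[150:340,240:420,::-1],None,fx=3,fy=3))
E
```

```text
time_s: 14.98
tcp_pos: [0.5457, 0.0776, 0.1532]
ee_rot: [[0.019, -1.0, -0.01], [-1.0, -0.019, -0.001], [0.001, 0.01, -1.0]]
wrist_force: [0.4, 0.0, -6.4]
gripper_width: 0.225
[[0.0187, -0.9998, -0.0103], [-0.9998, -0.0186, -0.0008], [0.0006, 0.0103, -0.9999]] [ 3.93440648e-01  2.92558974e-03 -6.44334554e+00] [-0.02321202  0.06276943  0.03174768]
```

View pics/s12.png

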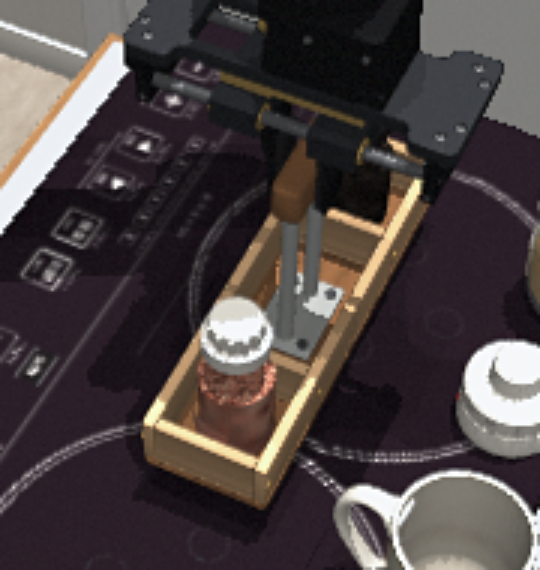

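The caddy is off the hob with both mills, carrying about 6.4 N and staying level. I'll continue up with a small tilt correction.

```bash
python3 -m inch '[{"jaw":255,"x":0.02,"y":0.01,"z":0.12,"ax":0,"ay":-0.03,"az":0},{"jaw":255,"x":0,"y":0,"z":0.16,"ax":0,"ay":-0.02,"az":0},{"jaw":255,"x":0,"y":0,"z":0.2,"ax":0,"ay":-0.01,"az":0},{"jaw":255,"x":0,"y":0,"z":0.2,"ax":0,"ay":0,"az":0},{"jaw":255,"x":0,"y":0,"z":0.16,"ax":0,"ay":0,"az":0},{"jaw":255,"x":0,"y":0,"z":0.12,"ax":0,"ay":0,"az":0},{"jaw":255,"x":0,"y":0,"z":0.06,"ax":0,"ay":0,"az":0},{"jaw":255,"x":0,"y":0,"z":0,"ax":0,"ay":0,"az":0}]'
```

```text
time_s: 16.02
tcp_pos: [0.547, 0.0783, 0.2199]
ee_rot: [[0.019, -1.0, 0.002], [-1.0, -0.019, 0.0], [-0.0, -0.002, -1.0]]
wrist_force: [-0.9, 0.3, -7.8]
gripper_width: 0.225
```

```bash
python3 -m inch '[{"jaw":255,"x":0,"y":0,"z":0.08,"ax":0,"ay":0,"az":0},{"jaw":255,"x":0,"y":0,"z":0.1,"ax":0,"ay":0,"az":0},{"jaw":255,"x":0,"y":0,"z":0.05,"ax":0,"ay":0,"az":0},{"jaw":255,"x":0,"y":0,"z":0,"ax":0,"ay":0,"az":0},{"jaw":255,"x":0,"y":0,"z":0,"ax":0,"ay":0,"az":0}]'; python3 - <<'E'
from h import *; from station import *; import cv2
s=sense();print(s["ee_rot"].round(4).tolist(),s["wrist_force"],s["moment"],s["joint_velocities"].round(2))
cv2.imwrite("pics/s13.png",capture("scene")[:,:,::-1])
cv2.imwrite("pics/t13.png",capture("top")[:,:,::-1])
print(sense()["tcp_pos"])
E
```

```text
time_s: 16.65
tcp_pos: [0.5464, 0.0781, 0.2336]
ee_rot: [[0.018, -1.0, 0.0], [-1.0, -0.018, -0.001], [0.001, -0.0, -1.0]]
wrist_force: [0.5, -0.3, -7.2]
gripper_width: 0.23
[[0.0183, -0.9998, 0.0002], [-0.9998, -0.0183, -0.0005], [0.0005, -0.0002, -1.0]] [ 0.45557226 -0.26337512 -7.23847127] [0.02294836 0.04146803 0.02816349] [ 0.04 -0.04  0.06 -0.03  0.02  0.12]
[0.54643844 0.07812896 0.23357778]
```

View pics/s13.png

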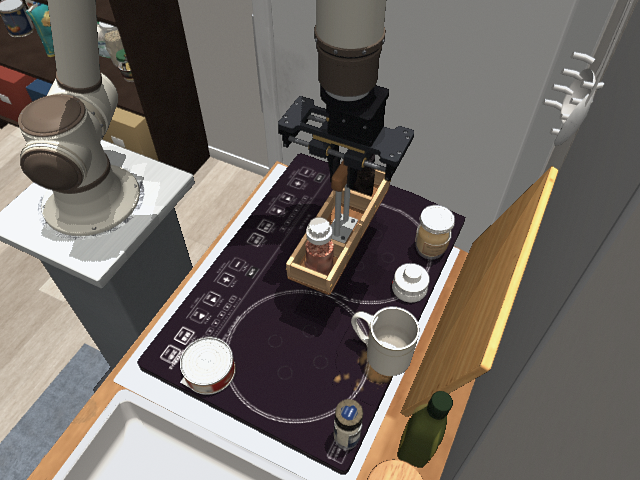

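View pics/t13.png

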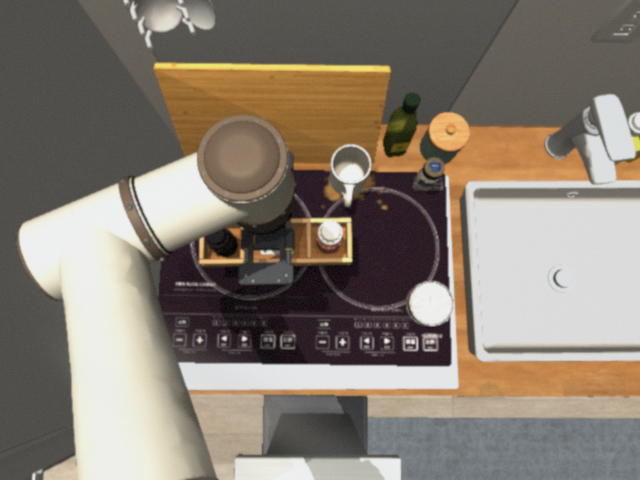

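Both mills stand in the lifted caddy, and the bystanders are where they were. One check of levelness and height from the two fixed views, after a few still rows.

```bash
python3 -m inch '[{"jaw":255,"x":0,"y":0,"z":0,"ax":0,"ay":0,"az":0},{"jaw":255,"x":0,"y":0,"z":0,"ax":0,"ay":0,"az":0},{"jaw":255,"x":0,"y":0,"z":0,"ax":0,"ay":0,"az":0}]'; python3 - <<'E'
import cv2
s=cv2.imread('pics/s13.png')[160:300,270:400];t=cv2.imread('pics/t13.png')[205:275,190:360]
cv2.imwrite('pics/s13z.png',cv2.resize(s,None,fx=4,fy=4,interpolation=2));cv2.imwrite('pics/t13z.png',cv2.resize(t,None,fx=4,fy=4,interpolation=2))
E
```

```text
time_s: 17.12
tcp_pos: [0.5463, 0.0781, 0.2333]
ee_rot: [[0.018, -1.0, -0.0], [-1.0, -0.018, -0.001], [0.001, 0.0, -1.0]]
wrist_force: [1.1, -0.3, -7.3]
gripper_width: 0.228
```

View pics/s13z.png

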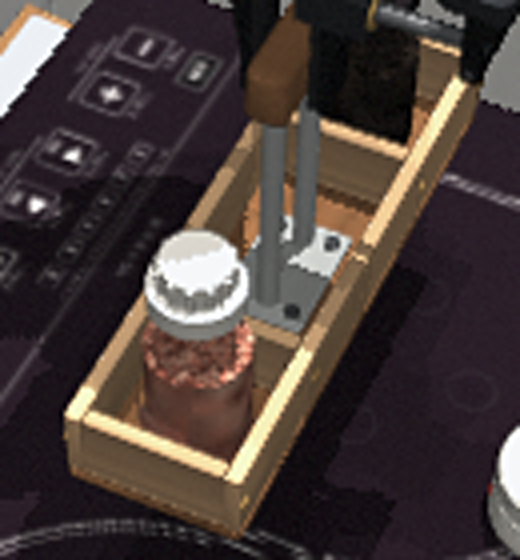

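View pics/t13z.png

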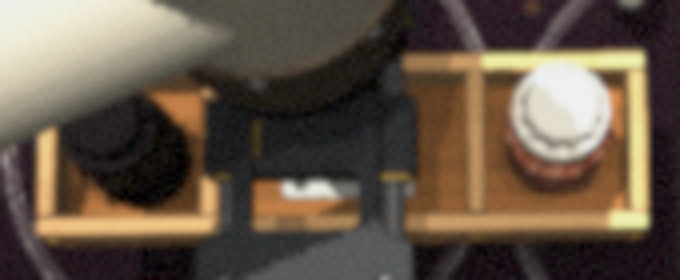

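```bash
python3 - <<'E'
from h import *
from scipy.spatial.transform import Rotation as Ro
T=camera_params("top");S=camera_params("scene")
t=lambda u,v:(190+u/4-.4,205+v/4-.4)
s=lambda u,v:(270+u/4-.4,160+v/4-.4)
# rim corners: +x,-y ; -x,-y ; -x,+y(top only)  /  scene also +x,+y region unseen
obs=[(T,(.04,-.135,.045),t(645,52)),(T,(-.04,-.135,.045),t(648,230)),(T,(-.04,.135,.045),t(38,238)),
(S,(.04,-.135,.045),s(238,482)),(S,(-.04,-.135,.045),s(68,412)),(S,(.04,-.135,0),s(238,535)),(S,(-.04,-.135,0),s(75,470)),(S,(.04,.135,.045),s(477,95))]
def f(p):
    R=Ro.from_euler('xyz',p[3:]).as_matrix()
    return np.concatenate([proj(c,R@np.array(l)+p[:3])-o for c,l,o in obs])
r=least_squares(f,[.546,.078,.1,0,0,.02]);print(r.x[:3].round(4),np.degrees(r.x[3:]).round(2),r.fun.round(1))
E
```

```text
[0.5476 0.0759 0.0931] [-6.49 -0.62  0.86] [-1.8 -1.1 -1.6 -0.9  1.1  0.2  0.9 -1.6 -1.3 -1.4 -0.5  3.1 -2.9  2.2
  1.4 -1.5]
```

The fit suggests a tilt of about 6° along the length, but it rests on some hidden corners. I'll run the same fit on the picture with the caddy on the hob as a control, and look from the wrist.

```bash
python3 - <<'E'
from h import *; from station import *; import cv2
from scipy.spatial.transform import Rotation as Ro
T=camera_params("top");S=camera_params("scene")
t=lambda u,v:(200+u/5-.4,215+v/5-.4)
s=lambda u,v:(280+u/3.5-.36,170+v/3.5-.36)
obs=[(T,(.04,-.135,.045),t(738,62)),(T,(-.04,-.135,.045),t(740,262)),(T,(-.04,.135,.045),t(52,268)),
(S,(.04,-.135,.045),s(176,505)),(S,(-.04,-.135,.045),s(42,458)),(S,(.04,-.135,0),s(178,545)),(S,(-.04,-.135,0),s(46,495)),(S,(.04,.135,.045),s(376,145))]
def f(p):
    R=Ro.from_euler('xyz',p[3:]).as_matrix()
    return np.concatenate([proj(c,R@np.array(l)+p[:3])-o for c,l,o in obs])
r=least_squares(f,[.546,.078,.1,0,0,.02]);print(r.x[:3].round(4),np.degrees(r.x[3:]).round(2),r.fun.round(1))
c=camera_params("wrist");np.savez("w14.npz",**c);cv2.imwrite("pics/w14.png",capture("wrist")[:,:,::-1])
# stems: direction in scene picture, level prediction from s13 pose
for z in (.02,.13): print([proj(S,np.array([.5465,.078+b,.1035+z])).round(1).tolist() for b in(-.022,.022)])
E
```

```text
[ 5.529e-01  7.870e-02 -3.000e-04] [-1.7  -3.78  1.02] [-1.  -0.8 -0.7 -0.4 -0.3  0.1  0.5 -0.3 -2.2 -2.1  0.8  2.5 -1.2  1.7
  0.4 -0.8]
[[335.1, 233.5], [345.8, 216.4]]
[[336.5, 190.1], [348.1, 172.5]]
```

View pics/w14.png

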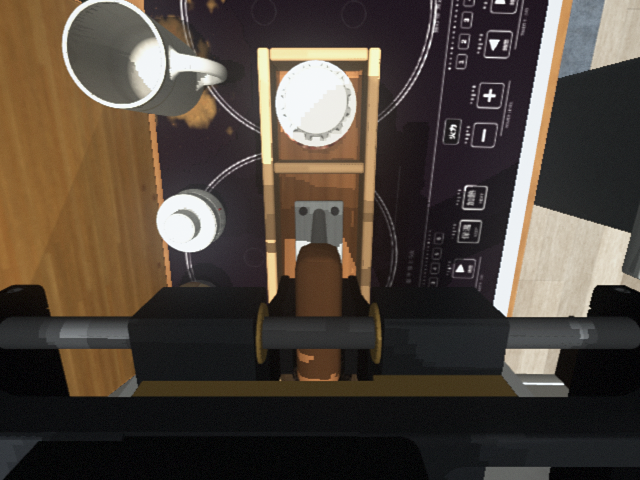

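The wrist view shows the near rim corners at about (258,48) and (380,48), and the divider at row 165. I'll fit the tilt from these too.

```bash
python3 - <<'E'
import cv2
i=cv2.imread("pics/w14.png")
cv2.imwrite("pics/w14z.png",cv2.resize(i[35:305,240:400],None,fx=4,fy=2.2,interpolation=2))
E
```

```text
(no output)
```

View pics/w14z.png

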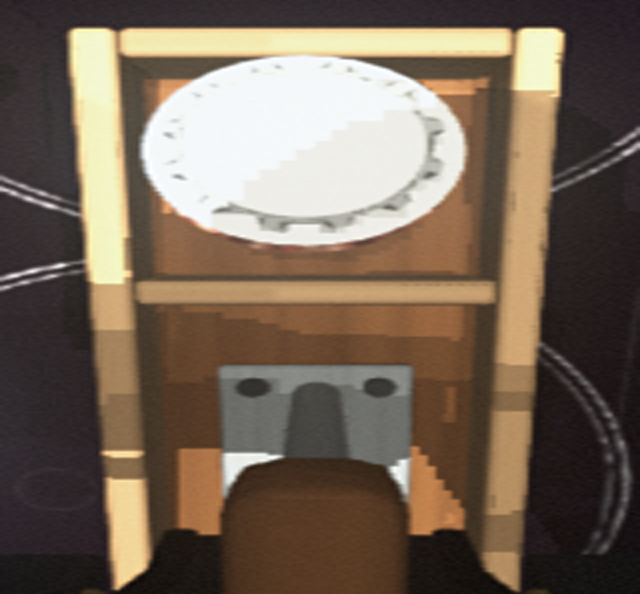

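```bash
python3 - <<'E'
from h import *
from scipy.spatial.transform import Rotation as Ro
def run(name,w,corners,row,cols,div,x0):
    def pts(p,L): return Ro.from_euler('xyz',p[3:]).apply(np.array(L))+p[:3]
    def f(p):
        q=proj(w,pts(p,[(.04,-.135,.045),(-.04,-.135,.045)]))
        o=list((q-corners).ravel())
        for sg,cc in zip((1,-1),cols):
            q=proj(w,pts(p,[(sg*.04,b,.045) for b in np.linspace(-.135,.135,200)]));o.append(np.interp(row,q[:,1],q[:,0])-cc)
        q=proj(w,pts(p,[(0,-.063,.045),(0,-.055,.045)]))[:,1];o+=list(q-div)
        return np.array(o)
    r=least_squares(f,x0);print(name,r.x[:3].round(4),np.degrees(r.x[3:]).round(2),r.fun.round(1))
    g=lambda p:f(np.r_[p[:3],0,0,p[3]])
    r=least_squares(g,[*x0[:3],0]);print(" level:",r.x[:3].round(4),np.degrees(r.x[3]).round(2),r.fun.round(1))
w=dict(np.load("w14.npz"))
run("now",w,[(256.6,47.4),(380.6,47.4)],298.3,(266.6,370.1),(162.4,172.4),[.546,.078,.1,0,0,.02])
w=dict(np.load("w10.npz"))  # on the hob: rim cols at row ~300 from the zoom; near corners/dividers from a new zoom
import cv2
i=cv2.imread("pics/w10.png");cv2.imwrite("pics/w10y.png",cv2.resize(i[85:175,275:365],None,fx=6,fy=6,interpolation=2))
E
```

```text
now [0.5464 0.0793 0.1047] [1.51 0.2  0.98] [ 0.1 -0.  -0.1 -0.   0.1 -0.1 -0.8  0.9]
 level: [0.5466 0.0783 0.1022] 0.99 [-0.2 -0.2  0.2 -0.1  0.8 -0.8 -0.6  1. ]
```

View pics/w10y.png

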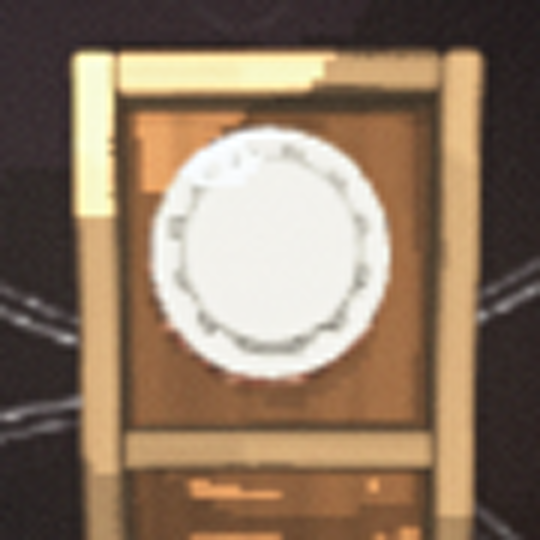

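The close wrist view says it is level within about 1.5°, underside about 0.103 m, matching the arm pose. I'll check the level hypothesis against the fixed views directly.

```bash
python3 - <<'E'
from h import *; from station import *
from scipy.spatial.transform import Rotation as Ro
T=camera_params("top");S=camera_params("scene")
t=lambda u,v:(190+u/4-.4,205+v/4-.4)
s=lambda u,v:(270+u/4-.4,160+v/4-.4)
obs=[(T,(.04,-.135,.045),t(645,52)),(T,(-.04,-.135,.045),t(648,230)),(T,(-.04,.135,.045),t(38,238)),
(S,(.04,-.135,.045),s(238,482)),(S,(-.04,-.135,.045),s(68,412)),(S,(.04,.135,.045),s(477,95))]
for rx in(-6.5,-3,0,1.5):
    R=Ro.from_euler('xyz',[rx,0,1.05],degrees=True).as_matrix();p=np.array([.5464,.0783,.1037])+np.array([0,0,.147])-R@[0,0,.147]
    print(rx,np.array([proj(c,R@np.array(l)+p)-o for c,l,o in obs]).round(1).tolist())
st=sense();print(st["time_s"],st["tcp_pos"],st["gripper_width"]*87,st["wrist_force"],st["moment"])
E
```

```text
-6.5 [[6.7, -2.5], [7.2, -1.9], [7.7, -0.0], [-2.8, 1.1], [-5.9, 0.7], [-1.4, -1.0]]
-3 [[3.2, -1.4], [3.6, -1.2], [2.9, -0.5], [-1.4, 1.6], [-4.0, 1.4], [0.3, -6.3]]
0 [[-0.0, -0.5], [0.3, -0.6], [-1.1, -1.0], [-0.1, 1.7], [-2.3, 1.7], [1.7, -10.9]]
1.5 [[-1.7, -0.0], [-1.4, -0.3], [-3.1, -1.2], [0.6, 1.7], [-1.4, 1.7], [2.4, -13.2]]
17.175 [0.54626229 0.07808761 0.2332757 ] 19.771427108915553 [-5.67858498e-03  7.35095314e-02 -7.03841659e+00] [-0.0049934   0.0799118  -0.01373449]
```

Level (0°) fits every visible corner in both fixed views. Only the far corner, hidden behind the gripper, misled the earlier fit. The underside is at about 0.103 m, with no slip and a steady hold, so I'm handing in.

```bash
python3 -c "
from station import *
print(finish_job()); s=sense(); print(s['time_s'],s['tcp_pos'],s['gripper_width'])"
```

```text
the job is handed in; nothing more can be done
None
the job is handed in; nothing more can be done
```

The pink mill is standing upright in the caddy's empty bay, and the arm is holding the caddy in the air by its handle with both mills in it. I handed the job in at about 17.2 s.

**Last checks**
- **Height:** the underside was about 103 mm above the hob, from both the arm pose and the wrist camera.
- **Grip:** the jaws held at 19.8 mm on the 20 mm bar with no slip. The wrist carried about 7 N, roughly the weight of the caddy and two mills.
- **Stillness:** the pose stayed within 0.3 mm over the last still rows.
- **Bystanders:** the last scene and top pictures showed both mills upright in the caddy, and the other things looked unmoved.

**Checks that disagreed**
- **Level:** my first tilt fit from the fixed cameras gave about 6.5°. It relied on a caddy corner hidden behind the gripper. All the visible corners fit a level caddy within about 2.5 px, and the wrist view put the tilt at 1.5° or less.
- **Mill size:** the cameras showed the mill about 40 mm across and 105 mm tall. The jaws closed at 48.5 mm, close to the stated 49 mm cap, so I planned for the stated size.

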